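Clamp a rail in the dowel-boring machine through its guard

ROBOT

A 6-joint arm with a two-finger parallel gripper is mounted at the origin on the work surface. World frame = base frame: x ahead of the robot, y to its left, z up, the work surface at z = 0. Lengths are in mm, angles in rad, forces in N, time in s.
With the tool pointing down it reaches from about 275 to 750 mm from the base axis. Payload 10.2 kg.
Tool frame: the origin (TCP) lies at the very end of the fingers, on their centre line; the grasp point (between the pads) lies 19 mm behind it; z points along the fingers, y is the line along which they close (so a half turn about z gives the same grasp; the last joint's range is limited). The gripper opens to 85 mm and grips with 20 to 120 N. Pads are 22 mm wide; open, the fingers measure 114 mm over their backs; the gripper's body (76 mm by 85 mm) begins 54 mm behind the grasp point. The pads swing forward as they close: fully open they stand 13 mm farther back than shut.
Start: joints at [0.993, 0.313, 1.498, -0, 1.331, -0.223], TCP at [182.399, 492.302, 231.294] pointing down, gripper open.
Joint ranges: [-2.94, 2.94], [-0.97, 2.17], [0.19, 2.56], [-1.23, 4.37], [0.02, 3.11], [-2.88, 2.88]. Speed limits (rad/s): [2.39, 2.39, 3.01, 3.14, 3.14, 3.14].

INTERFACE

Orientations are given as a unit quaternion [w, x, y, z].
In Python, from rig import ctrl, optics gives the robot as it stands. The module is installed in compiled form; this text tells all that it offers.
- The arm moves only by the shell command python3 -m handwheel 'ROWS' [FORCE]. ROWS is JSON, a list that holds one entry, the list of rows, each a list of 5 numbers: the gripper command: -1 is fully open, 1 is shut, values between are in proportion, then the shift along the world's x, y, z in units of 50 mm (1.0 is 50 mm), then the turn about the world's z in units of 8 degrees (1.0 is 8 degrees). In form: [[[gripper, tx, ty, tz, twist], ...]]. A call has 1 to 10 rows; each row shifts and turns the commanded pose from where the row before left it; what a row does not reach is not made up. A row lasts 1/10 s, in which the tool goes at most 50 mm and 8.59 degrees, less where a joint would pass 70% of its speed; a pose out of reach is approached as far as the arm can. A call is refused whole if a number of a shift passes 1 or a number of a turn 1, either way. A call with a gripper value outside its range is refused whole. The fingers move at their own pace and stop on an object; FORCE is the grip in N (left out, the last holds). Time passes only in rows, so rows that do not move let the fingers close. It gives the time, the measured TCP pose, the force, the opening and the grip force at its end, in the units of the state.
- ctrl.sense(): the state, without advancing time (a new reading comes with each control period).
- optics.capture(name): name is "scene" or "top" or "wrist"; returns a dict with "img" (400x640x3 uint8, blue, green, red), "K" (3x3 intrinsics, pixels), "R" (3x3) and "t" (3): a world point X has camera coordinates R X + t. Camera axes: x right, y down, z forward; pixel columns grow to the right and rows downward; lengths in mm; the calibration is good to about 2 mm. A picture is of the moment at which its call begins. There is no depth.
- ctrl.finish_job(): hands the job in; it is judged then, once.
The state is a dict: "time_s": time; "joints": joint angles; "dq": joint speeds; "tau": joint torques, N m; "eef_pos": TCP position; "ee_rot": TCP orientation; "force": force on the tool from outside, world axes, zero at the start; "wrist_torque": the same for the moment, N m; "grip_width": opening from 0.0 (shut) to 1.0 (fully open); "grip_force": force on a finger pad.
Only numpy, scipy, OpenCV 4.12 (cv2) and the standard library are available. Lean on these libraries where they do the work, as an engineer would, in place of code of your own. Each camera call takes 0.05 s, during which the arm holds its last target. There are 200 camera calls.

TASK

Get the wooden rail ready for boring: with the fingertips push it along its guides, without lifting it, until its end is fully home against the drill-bushing plate. Then reach down through the window of the yellow guard and press the red clamp handle down flat so that the clamp holds the rail, without touching the guard, and come away clear. Leave the jar, the hammer and the glue bottle where they are.

Things in the scene. Friction and masses are not known exactly. Their poses are not given: they have to be found in the camera images.
- borer: Fixed dowel-boring machine, green bed 30 mm high. Origin: on the bench under the middle of the rail's track; x across the track away from the operator, y along it to the plate and motor, z up. Track 49 mm wide between an aluminium fence (20 mm high) and guide (14 mm), y -110 to 90 mm; flat infeed table, 96 mm wide, on to y -240 mm. Grey motor, 152 mm high, at y 125 to 340 mm.
- stop_face (a point): Middle of the face of the upright aluminium drill-bushing plate that stops the rail's end; 44 mm above the bench, axes as borer, face looking along -y. Plate 110 mm wide (x), 105 mm high above the bench.
- rail: Loose softwood rail, 45 mm wide (its x), 260 mm long (its y), 28 mm thick, about 160 g (varies), lying flat on the 30 mm high bed in the track, its y along the machine's y. Origin: centre of its underside. Slides freely with 2 mm of play either side; starts 20 to 55 mm short of the stop. Push only, never lift.
- rail_front (a point): Centre of the rail's front end face (the +y end, inside the guard), which must meet stop_face.
- rail_back (a point): Centre of the rail's rear end face (-y end, 45 x 28 mm, 44 mm above the bench), out on the open infeed table, right of the guard: push here along the machine's +y. With the rail home it lies 170 mm in -y from the machine's origin, some 75 mm clear of the guard.
- guard: Fixed guard over the clamp: yellow steel top 275 mm (x) by 170 mm (y), upper face 120 mm above the bench, with a clear vision panel over the rail and clear side panels. Origin: on the bench below the hand window's centre, axes as borer; spans x -80 to 195, y -85 to 85 mm. Open only at the hand window and the rail's mouths in both y sides (x 85 to 165 mm, up to 80 mm high). Do not touch.
- window (a point): Centre of the hand window in the guard's top, at its upper face, 120 mm above the bench. Clear opening 120 mm (guard x) by 110 mm (guard y), with a turned-down lip 10 mm deep round it. The guard may be set up to 12 mm either way along y, so the handle need not lie in the middle.
- clamp_handle (a joint): Red handle of the toggle clamp, rad: 0 to 0.10 at the start = raised, clamp open; 0.40 = pressed level against its stop, clamp shut. Hinge along the machine's y at x -62, y -10, 70 mm above the bench; the handle reaches 96 mm from it towards the operator (-x), grip 16 mm in diameter. It stays where left; pressed 70 mm from the hinge it takes 3 to 8 N, then meets a hard stop.
- grip_point (a point): Point on top of the red grip, 70 mm from the hinge: press straight down here. It moves with the handle: 104 mm above the bench at 0 rad (machine x -123 mm), 78 mm when flat (machine x -132 mm).
- clamp_foot: Black rubber foot, 18 mm in diameter, on the sprung spindle at the end of the clamp arm; its underside is the origin. With the handle raised it hangs 10 to 17 mm over the rail, with the handle flat it presses on the rail's top with about 4 N.
- jar: Loose glass jar with a red lid, 72 mm in diameter, 95 mm high, on the bench behind the machine. Origin: centre of its underside. Leave alone.
- hammer: Loose hammer lying on the bench on the right-hand side of the machine, about 260 mm long along its x, handle to -x. Origin: on its underside. Leave alone.
- glue: Loose white glue bottle with an orange cap, 56 mm in diameter, 130 mm high, on the bench left of the machine's bed, before the motor. Origin: centre of its underside. Leave alone.

How it is judged:
By the outcome, as a careful person would: the job done as asked, in the order asked, and still so for the second after the job is handed in, with the robot touching nothing.
It also fails if it takes over 46 s, if anything falls off the work surface, if the arm or the gripper's body presses on something with over 40 N, if the wrist force passes 120 N, or if a joint passes its speed limit or range.

## Working session

There is one attempt and no reset: what is moved stays moved. The work goes in short steps, Python scripts to look and compute and a shell command to move; the robot and the scene stay as the last step left them, time stands still between calls to the robot, and variables do not carry over. Pictures are saved under pics/ and viewed, at most 10 in all, crops included, and the job is handed in when it is done.

```bash
mkdir -p pics; python3 - <<'E'
from rig import ctrl, optics
import cv2,pickle
d={}
for n in ["scene","top"]:
    c=optics.capture(n);d[n]=c;cv2.imwrite(f"pics/{n}0.png",c["img"]);print(n,c["K"].tolist(),c["R"].tolist(),c["t"].tolist())
pickle.dump(d,open("d0.pkl","wb"))
s=ctrl.sense();print(s)
E
```

```text
scene [[425.12025664886977, 0.0, 319.4363693123186], [0.0, 425.12025664886977, 198.052118698973], [0.0, 0.0, 1.0]] [[-0.0526238467342087, 0.9985834602175436, 0.007861535146017144], [0.7473272904563519, 0.04460228085543418, -0.6629574326317343], [-0.6623689694528739, -0.029012230566616493, -0.7486158152106376]] [72.33023797997689, -332.8885449913885, 1514.6125057423258]
top [[370.40232757599443, 0.0, 321.66527463500165], [0.0, 370.40232757599443, 196.45910036628018], [0.0, 0.0, 1.0]] [[0.020200561375894335, -0.9997919996277282, 0.00280976876045673], [-0.9869783457034506, -0.020390072137193488, -0.15955560181554138], [0.1595797055786803, 0.0004499318043377818, -0.9871849447437865]] [-54.27479273941281, 557.4226536066923, 1253.5938326480316]
{'time_s': 0.1, 'joints': array([ 9.92622459e-01,  3.13418820e-01,  1.49833438e+00,  3.63957975e-06,
        1.33101744e+00, -2.23398464e-01]), 'dq': array([ 0.00108226, -0.0006176 , -0.0029809 ,  0.0015819 , -0.00092789,
        0.00038937]), 'tau': array([ 2.19682741e-03, -4.12899828e+01, -2.60138118e+01, -1.90296187e-04,
        3.10830786e-03, -1.95330250e-05]), 'eef_pos': array([182.25910217, 492.1101131 , 230.78969256]), 'ee_rot': array([-2.31419654e-04,  1.76459268e-01,  9.84307767e-01, -5.41631129e-04]), 'force': array([-0.11819237,  0.58488163,  0.3072129 ]), 'wrist_torque': array([-0.02590486,  0.02837666,  0.01529655]), 'grip_force': 0.0, 'grip_width': 0.9994491065466028}
```

View pics/top0.png

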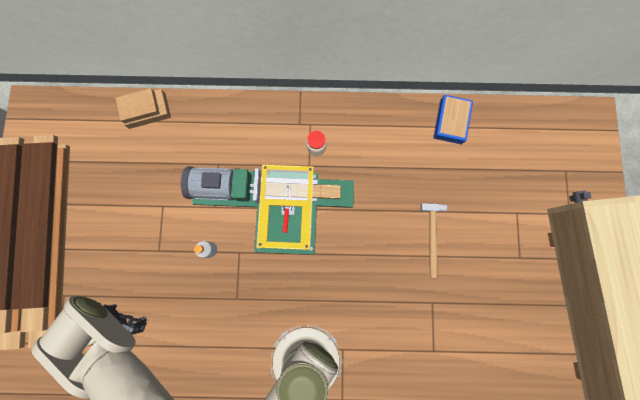

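View pics/scene0.png

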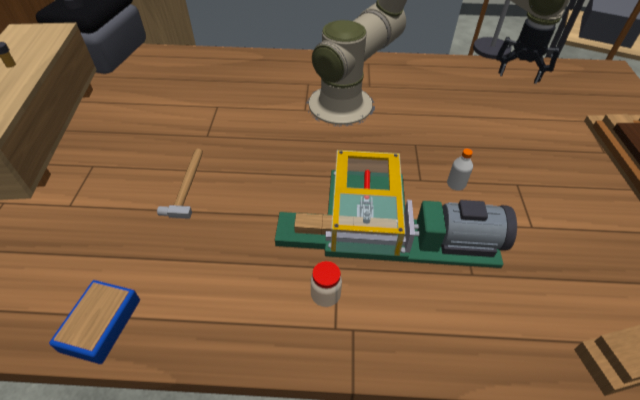

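```bash
cat > h.py <<'E'
import numpy as np,cv2
def ray(c,p,z):
    d=c["R"].T@(np.linalg.inv(c["K"])@[p[0],p[1],1.]); o=-c["R"].T@c["t"]
    return o+d*(z-o[2])/d[2]
def big(m):
    n,l,s,c=cv2.connectedComponentsWithStats(m.astype(np.uint8))
    return l==1+np.argmax(s[1:,4])
def rect(c,m,z):
    ys,xs=np.nonzero(m); P=np.array([ray(c,p,z)[:2] for p in zip(xs,ys)],np.float32)
    return cv2.minAreaRect(P),P
E
python3 - <<'E'
from h import *
import pickle
d=pickle.load(open("d0.pkl","rb"))
for n,(x0,y0,x1,y1) in {"top":(170,140,370,270),"scene":(260,130,530,280)}.items():
    c=d[n];H=cv2.cvtColor(c["img"],cv2.COLOR_BGR2HSV);h,s,v=cv2.split(H)
    roi=np.zeros(h.shape,bool);roi[y0:y1,x0:x1]=1
    y=big(roi&(h>20)&(h<32)&(s>200)&(v>120)); r,P=rect(c,y,120)
    print(n,"guard",r,cv2.boxPoints(r).round(1).tolist())
    red=roi&((h<6)|(h>174))&(s>170)&(v>90)
    if n=="top":red[:165]=0
    red=big(red);r,P=rect(c,red,95);print("red",r,P[:,0].min(),P[:,0].max())
    ys,xs=np.nonzero(red);print(xs.min(),xs.max(),ys.min(),ys.max())
    g=big(roi&(h>65)&(h<90)&(s>90)); ys,xs=np.nonzero(g);print('green',xs.min(),xs.max(),ys.min(),ys.max())
    cv2.imwrite(f"pics/{n}c.png",cv2.resize(c["img"][y0:y1,x0:x1],None,fx=800/(x1-x0),fy=800/(x1-x0),interpolation=cv2.INTER_CUBIC)[:600])
E
```

```text
Traceback (most recent call last):
  File "h.py", line 7, in big
    return l==1+np.argmax(s[1:,4])
                ~~~~~~~~~^^^^^^^^^
ValueError: attempt to get argmax of an empty sequence
```

```bash
cat > m.py <<'E'
from h import *
import pickle
d=pickle.load(open("d0.pkl","rb"))
for n,(x0,y0,x1,y1) in {"top":(170,140,370,270),"scene":(260,130,530,280)}.items():
    c=d[n];cv2.imwrite(f"pics/{n}c.png",cv2.resize(c["img"][y0:y1,x0:x1],None,fx=800/(x1-x0),fy=800/(x1-x0),interpolation=cv2.INTER_CUBIC)[:600])
    H=cv2.cvtColor(c["img"],cv2.COLOR_BGR2HSV);h,s,v=cv2.split(H)
    if n=="top": print("samples",H[207,259],H[246,285],H[225,286],H[190,330],H[190,348])
    roi=np.zeros(h.shape,bool);roi[y0:y1,x0:x1]=1
    y=big(roi&(h>19)&(h<35)&(s>180)&(v>110)); r,P=rect(c,y,120)
    print(n,"guard",r,cv2.boxPoints(r).round(1).tolist())
    red=roi&((h<6)|(h>174))&(s>170)&(v>90)
    if n=="top":red[:165]=0
    red=big(red);r,P=rect(c,red,95);print("red",r,P[:,0].min(),P[:,0].max())
    ys,xs=np.nonzero(red);print(xs.min(),xs.max(),ys.min(),ys.max())
E
python3 m.py
```

```text
samples [ 29  61 216] [ 25 188 241] [  1 203 231] [ 16 101 223] [ 77 103 141]
top guard ((505.85894775390625, 76.74052429199219), (163.542236328125, 255.08108520507812), 88.69927978515625) [[376.5, -2.0999999046325684], [631.5, -7.900000095367432], [635.2000122070312, 155.60000610351562], [380.20001220703125, 161.39999389648438]]
red ((466.9130859375, 76.49517822265625), (12.884170532226562, 77.32408905029297), 85.76924133300781) 428.3718 505.37128
283 287 209 232
scene guard ((514.62890625, 77.00646209716797), (168.4613800048828, 273.967529296875), 88.67452239990234) [[375.70001220703125, -4.0], [649.5999755859375, -10.399999618530273], [653.5, 158.0], [379.6000061035156, 164.39999389648438]]
red ((745.54248046875, -18.187721252441406), (46.73811721801758, 60.18183135986328), 3.284567356109619) 721.8592 770.4625
313 340 261 279
```

View pics/topc.png

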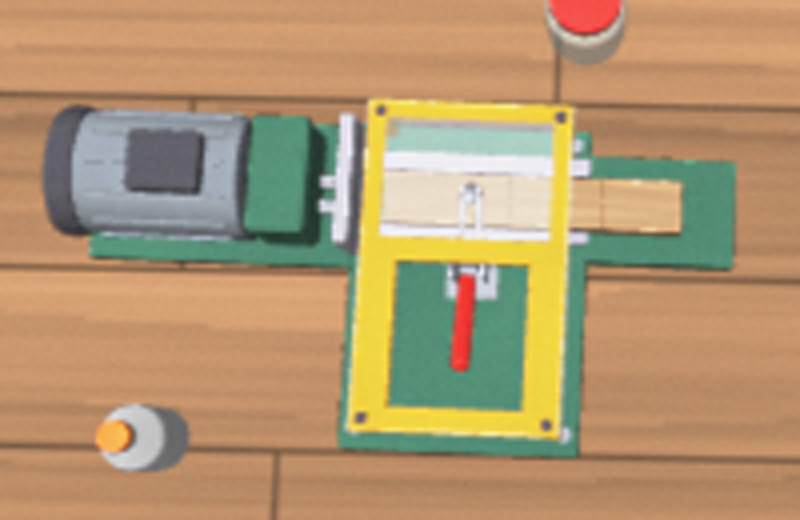

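```bash
python3 - <<'E'
from h import *
import pickle
d=pickle.load(open("d0.pkl","rb"));c=d["top"]
o=lambda p:(170+p[0]/4-.4,140+p[1]/4-.4)
for n,p,z in [("railback",(682,184),58),("railback",(681,233),58),("rail side far@mouth",(575,177),58),("rail side near@mouth",(575,231),58),("red tip",(460,370),105),("red base",(467,276),78),("plate top face L",(356,115),105),("plate bot",(354,240),105),("win",(397,262),120),("win",(527,264),120),("win",(522,410),120),("win",(387,408),120),("glue cap",(115,437),130)]:
    print(n,ray(c,o(p),z).round(1))
E
```

```text
railback [ 596.  -106.4   58. ]
railback [ 552.7 -106.    58. ]
rail side far@mouth [600.2 -13.   58. ]
rail side near@mouth [552.6 -14.1  58. ]
red tip [427.5  76.6 105. ]
red base [508.8  76.2  78. ]
plate top face L [640.5 172.2 105. ]
plate bot [533.7 168.8 105. ]
win [513.9 130.  120. ]
win [514.5  23.2 120. ]
win [395.3  23.8 120. ]
win [394.7 133.  120. ]
glue cap [366.9 347.7 130. ]
```

```bash
python3 -m handwheel '[[[1,0.8,-0.9,0,0.95],[1,0.8,-0.9,0,0.95],[1,0.6,-1,0,0.5],[1,0.6,-1,0,0],[1,0.5,-1,0,0],[1,0.5,-1,0,0],[1,0.5,-1,0,0],[1,0.5,-1,0,0]]]' 40
```

```text
time_s: 0.9
eef_pos: [386.7, 155.3, 231.3]
ee_rot: [0.0, 0.017, 1.0, 0.0]
force: [1.6, 0.8, 0.1]
grip_width: -0.003
grip_force: 0.0
```

```bash
python3 -m handwheel '[[[1,0.5,-0.8,0,0],[1,0.5,-0.8,0,0],[1,0.5,-0.8,0,0],[1,0.5,-0.8,0,0],[1,0.5,-0.8,0,0],[1,0.5,-0.8,0,0],[1,0.4,-0.5,0,0],[1,0,0,0,0],[1,0,0,0,0]]]'; python3 - <<'E'
from rig import optics
import cv2,pickle
c=optics.capture("wrist");pickle.dump(c,open("w1.pkl","wb"));cv2.imwrite("pics/w1.png",c["img"])
E
```

```text
time_s: 1.8
eef_pos: [556.1, -107.9, 230.6]
ee_rot: [-0.001, 0.018, 1.0, 0.0]
force: [-1.0, 1.1, 0.0]
grip_width: -0.001
grip_force: 0.0
```

View pics/w1.png

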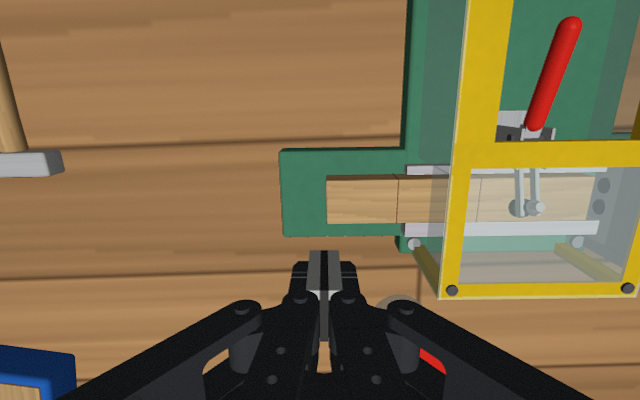

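```bash
python3 - <<'E'
from h import *
import pickle
c=pickle.load(open("w1.pkl","rb"))
for n,p,z in [("railback near",(327,177),58),("railback far",(327,224),58),("near edge",(440,177),58),("far edge",(440,221),58),("front",(588,200),58),("grip tip",(571,24),105),("grip base",(536,126),80),("window corner",(496,141),120),("win edge",(498,60),120),("infeed end",(280,150),30),("infeed end",(282,236),30),("guard corner",(439,297),120),("guard -y",(470,5),120)]:
    print(n,ray(c,p,z).round(1))
E
```

```text
railback near [ 550.4 -102.9   58. ]
railback far [ 598.5 -104.5   58. ]
near edge [554.4   5.6  58. ]
far edge [599.5   8.6  58. ]
front [582.8 152.5  58. ]
grip tip [434.1  75.9 105. ]
grip base [507.5  77.1  80. ]
window corner [513.8  24.1 120. ]
win edge [457.6  19.  120. ]
infeed end [ 526.8 -149.9   30. ]
infeed end [ 621.3 -154.7   30. ]
guard corner [646.1  -9.8 120. ]
guard -y [422.8  -3.7 120. ]
```

```bash
python3 -m handwheel '[[[1,0.18,-0.42,0,0],[1,0.17,-0.42,0,0],[1,0,0,-0.7,0],[1,0,0,-0.7,0],[1,0,0,-0.7,0],[1,0,0,-0.7,0],[1,0,0,-0.5,0],[1,0,0,-0.3,0],[1,0,0,0,0],[1,0,0,0,0]]]'
```

```text
time_s: 2.85
eef_pos: [574.0, -149.2, 52.3]
ee_rot: [0.0, 0.017, 1.0, -0.0]
force: [0.2, 0.4, 0.1]
grip_width: -0.0
grip_force: 0.0
```

```bash
python3 -m handwheel '[[[1,0,0.1,-0.23,0],[1,0,0.15,0,0],[1,0,0.1,0,0],[1,0,0.1,0,0],[1,0,0.1,0,0],[1,0,0.1,0,0],[1,0,0.1,0,0],[1,0,0,0,0]]]'
python3 - <<'E'
from rig import optics
from h import *
c=optics.capture("wrist");cv2.imwrite("pics/w2.png",c["img"])
E
```

```text
time_s: 3.65
eef_pos: [573.9, -111.7, 39.9]
ee_rot: [0.0, 0.017, 1.0, 0.0]
force: [0.1, 1.0, 0.8]
grip_width: 0.001
grip_force: 0.0
```

View pics/w2.png

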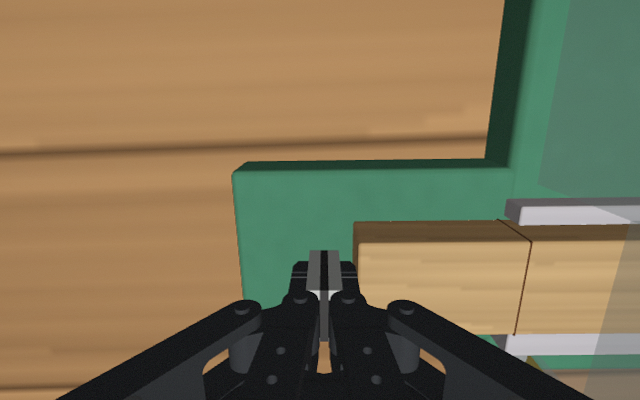

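```bash
for i in 1; do python3 -m handwheel '[[[1,0,0.1,0,0],[1,0,0.06,0,0],[1,0,0.06,0,0],[1,0,0.06,0,0],[1,0,0,0,0]]]'; done
```

```text
time_s: 4.2
eef_pos: [574.1, -98.9, 40.1]
ee_rot: [0.0, 0.017, 1.0, -0.001]
force: [-1.1, -5.9, -0.8]
grip_width: 0.001
grip_force: 2.7
```

```bash
python3 -m handwheel '[[[1,0,0.06,0,0],[1,0,0.06,0,0],[1,0,0,0,0]]]'
```

```text
time_s: 4.5
eef_pos: [575.5, -98.3, 41.3]
ee_rot: [0.003, 0.017, 1.0, -0.005]
force: [-0.5, -32.4, -0.6]
grip_width: 0.003
grip_force: 16.1
```

```bash
python3 -m handwheel '[[[1,0,-0.4,0,0],[1,0,-0.4,0,0],[1,0,0,0.8,0],[1,0,0,0.8,0],[1,0,0,0.8,0],[1,0,0,0.8,0],[1,-0.7,0.7,0.4,0],[1,-0.7,0.7,0,0],[1,0,0,0,0],[1,0,0,0,0]]]'
python3 - <<'E'
from rig import optics
from h import *
import pickle
c=optics.capture("wrist");pickle.dump(c,open("w3.pkl","wb"));cv2.imwrite("pics/w3.png",c["img"])
E
```

```text
time_s: 5.5
eef_pos: [505.8, -63.9, 219.0]
ee_rot: [0.0, 0.017, 1.0, -0.0]
force: [-0.3, -0.3, 0.2]
grip_width: -0.0
grip_force: 0.0
```

View pics/w3.png

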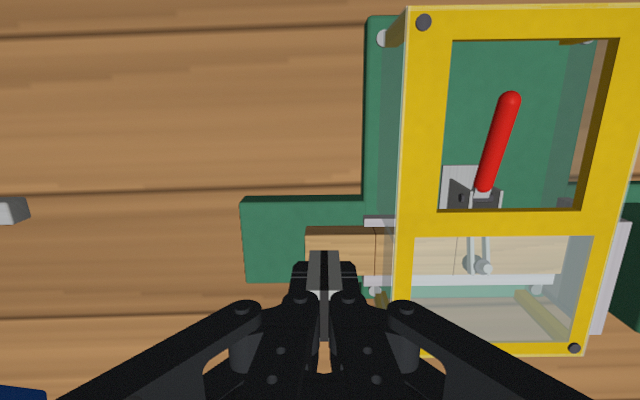

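```bash
python3 - <<'E'
from h import *
import pickle
c=pickle.load(open("w3.pkl","rb"))
for n,p,z in [("railback",(305,228),58),("infeed end",(241,200),30),("infeed end bot",(246,282),30),("grip tip",(511,93),105),("grip base",(484,188),80),("grip mid",(503,128),104),("w",(443,208),120),("w",(582,210),120),("w",(453,40),120),("w",(621,38),120)]:
    print(n,ray(c,p,z).round(1))
E
```

```text
railback [547.7 -82.   58. ]
infeed end [ 525.4 -148.5   30. ]
infeed end bot [ 620.8 -153.2   30. ]
grip tip [429.7  76.3 105. ]
grip base [507.4  76.6  80. ]
grip mid [454.5  74.1 104. ]
w [511.   27.8 120. ]
w [516.2 133.3 120. ]
w [395.3  26.  120. ]
w [397.8 135.7 120. ]
```

```bash
python3 -m handwheel '[[[1,-0.2,0.6,0,0],[1,-0.2,0.6,0,0],[1,-0.2,0.6,0,0],[1,-0.2,0.6,0,0],[1,-0.2,0.46,0,0],[1,0,0,0,0],[1,0,0,0,0]]]'
python3 - <<'E'
from rig import optics
from h import *
import pickle
c=optics.capture("wrist");pickle.dump(c,open("w4.pkl","wb"));cv2.imwrite("pics/w4.png",c["img"])
E
```

```text
time_s: 6.25
eef_pos: [456.9, 78.0, 218.5]
ee_rot: [0.0, 0.017, 1.0, -0.0]
force: [0.5, -0.2, 0.6]
grip_width: 0.002
grip_force: 0.0
```

View pics/w4.png

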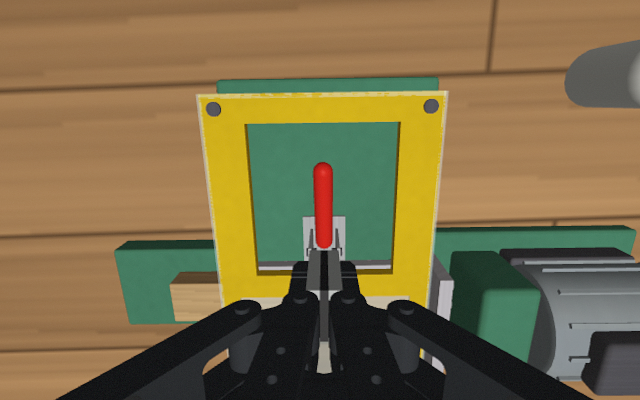

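```bash
python3 -m handwheel '[[[1,0,0,-0.5,0],[1,0,0,-0.5,0],[1,0,0,-0.5,0],[1,0,0,-0.3,0],[1,0,0,-0.2,0],[1,0,0,-0.1,0],[1,0,0,0,0]]]'
```

```text
time_s: 7.0
eef_pos: [456.3, 78.1, 113.4]
ee_rot: [-0.0, 0.018, 1.0, -0.0]
force: [0.0, -1.4, 0.6]
grip_width: -0.0
grip_force: 0.0
```

```bash
python3 -m handwheel '[[[1,-0.02,0,-0.1,0],[1,-0.02,0,-0.1,0],[1,-0.02,0,-0.1,0],[1,-0.03,0,-0.1,0],[1,0,0,0,0]]]'
```

```text
time_s: 7.5
eef_pos: [451.2, 78.5, 93.2]
ee_rot: [-0.0, 0.017, 1.0, 0.0]
force: [-0.9, 0.7, 0.5]
grip_width: -0.002
grip_force: 0.2
```

```bash
python3 -m handwheel '[[[1,-0.02,0,-0.1,0],[1,0,0,-0.1,0]]]';python3 -m handwheel '[[[1,0,0,-0.1,0],[1,0,0,0,0]]]'
```

```text
time_s: 7.7
eef_pos: [450.3, 78.5, 83.5]
ee_rot: [-0.0, 0.017, 1.0, -0.0]
force: [-2.7, -0.1, 4.7]
grip_width: 0.0
grip_force: 2.4
time_s: 7.9
eef_pos: [450.2, 78.6, 78.1]
ee_rot: [-0.0, 0.017, 1.0, 0.0]
force: [-1.2, 0.1, 0.7]
grip_width: -0.002
grip_force: 0.0
```

```bash
python3 -m handwheel '[[[1,0,0,-0.06,0],[1,0,0,0,0]]]';python3 -m handwheel '[[[1,0,0,-0.05,0],[1,0,0,0,0]]]'
```

```text
time_s: 8.1
eef_pos: [450.6, 78.5, 77.2]
ee_rot: [0.0, 0.017, 1.0, -0.0]
force: [-10.4, -0.6, 26.6]
grip_width: -0.001
grip_force: 13.2
time_s: 8.3
eef_pos: [450.7, 78.5, 76.6]
ee_rot: [0.0, 0.017, 1.0, -0.0]
force: [-20.2, -1.0, 52.0]
grip_width: 0.0
grip_force: 26.3
```

```bash
python3 -m handwheel '[[[1,0,0,0.3,0],[1,0,0,0.5,0],[1,0,0,0.8,0],[1,0,0,0.8,0],[1,0,0,0.8,0],[1,0,-0.8,0,0],[1,0,-0.8,0,0],[1,0,-0.8,0,0],[1,0,0,0,0],[1,0,0,0,0]]]'
python3 - <<'E'
from rig import optics
from h import *
import pickle
w=optics.capture("wrist");t=optics.capture("top");s=optics.capture("scene")
pickle.dump((w,t,s),open("e.pkl","wb"))
a=cv2.resize(t["img"][140:270,170:370],(400,260),interpolation=cv2.INTER_CUBIC);b=cv2.resize(s["img"][130:260,260:460],(400,260),interpolation=cv2.INTER_CUBIC)
cv2.imwrite("pics/e.png",np.vstack([np.hstack([a,b]),cv2.resize(w["img"][60:332],(800,340))]))
E
```

```text
time_s: 9.3
eef_pos: [450.5, -41.8, 232.8]
ee_rot: [-0.0, 0.018, 1.0, 0.0]
force: [-0.5, 0.3, -0.4]
grip_width: -0.001
grip_force: 0.0
```

View pics/e.png

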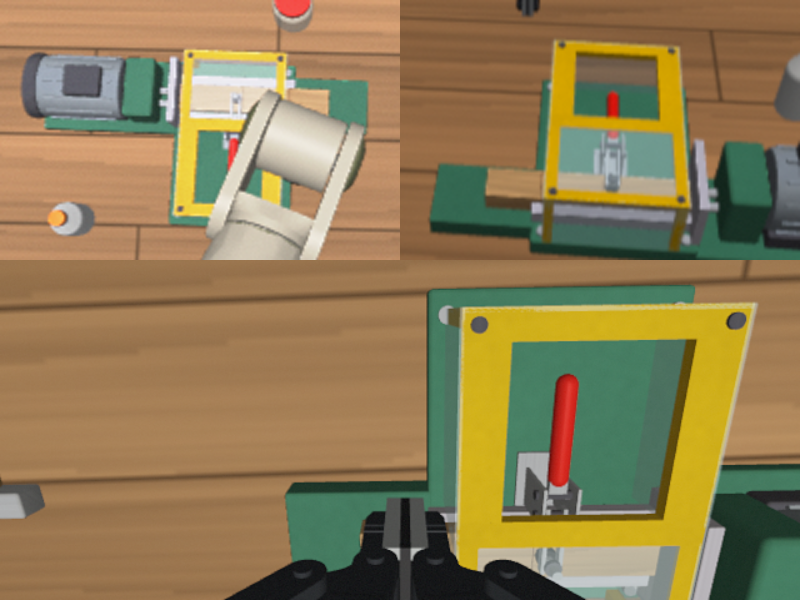

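```bash
python3 - <<'E'
from h import *
import pickle
w,t,s=pickle.load(open("e.pkl","rb"))
print("tip@74",ray(w,(453.6,152),74),"@105",ray(w,(453.6,152),105))
print("rail back scene",ray(s,(303,214),58), "top",ray(t,(170+329/2,140+100/2),58))
print("infeed scene",ray(s,(260+35/2,130+166/2),30))
E
```

```text
tip@74 [423.25934405  77.49623041  74.        ] @105 [418.26379605  65.6160281  105.        ]
rail back scene [557.4796074  -86.27245837  58.        ] top [579.97109727 -87.07382324  58.        ]
infeed scene [ 535.18165009 -157.30189415   30.        ]
```

```bash
python3 -c "
from rig import ctrl
print(ctrl.finish_job())"
```

```text
the job is handed in; nothing more can be done
None
```

The job is handed in: I pushed the rail about 21 mm until it came up hard at the bushing plate and pressed the red handle flat against its stop. The arm then came clear at about 9.3 s, with no sign of touching the guard, jar, hammer or glue bottle. The job is judged only now, so I don't have a result. I could not see the rail's front end against the plate. The 32 N stop and the rail's rear-end position (68–71 mm from the infeed end, 70 mm expected) indicate it is home.

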